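# Prime the chassis-lubrication set on the bench

### The arm

A 6-joint arm with a two-finger parallel gripper is mounted at the origin on the work surface. World frame = base frame: x ahead of the robot, y to its left, z up, the work surface at z = 0. Lengths are in m, angles in rad, forces in N, time in s.
With the tool pointing down it reaches from about 0.25 to 0.725 m from the base axis. Payload 4 kg.
Tool frame: the origin (TCP) lies at the very end of the fingers, on their centre line; the grasp point (between the pads) lies 19 mm behind it; y points along the fingers, z is the direction in which the jaws open and shut, and the axes are right-handed (so a half turn about y gives the same grasp; the last joint's range is limited). The gripper opens to 85 mm and grips with 20 to 120 N. Pads are 22 mm wide; open, the fingers measure 114 mm over their backs; the gripper's body (76 mm by 85 mm) begins 54 mm behind the grasp point. The pads swing forward as they close: fully open they stand 13 mm farther back than shut.
Start: joints at [1.333, 0.241, 0.005, 1.335, 0, 1.571], TCP at [0.118, 0.486, 0.231] pointing down, gripper open.
Joint ranges: [-2.72, 2.72], [-1.05, 1.87], [-1.09, 1.28], [-1.99, 2.15], [-1.42, 1.44], [-3.14, 3.14]. Speed limits (rad/s): [2.79, 2.79, 3.14, 3.14, 3.14, 3.14].

### API

Orientations are given as a unit quaternion [x, y, z, w].
In Python, from workcell import bot gives the robot as it stands. The module is installed in compiled form; this text tells all that it offers.
- The arm moves only by the tool move_arm, never from a script. Its argument "increments" is a list of rows, each an object with "grip": the closure, from 0 (fully open) to 1 (shut); "linear": the shift along the tool's x, y, z scaled (see below), a list of three; "twist": the turn about the tool's y scaled (see below). A call has exactly 5 rows; each row shifts and turns the pose as measured when the row begins, along the tool's axes as they then stand; what a row does not reach is not made up. The controller multiplies each number of a shift by 0.2 m and each number of a turn by 2 rad. A row lasts 1/10 s, in which the tool goes at most 50 mm and 8.59 degrees, less where a joint would pass 70% of its speed; a pose out of reach is approached as far as the arm can. A call with a number of a shift or a turn outside -1 to 1 is refused whole. A call with a gripper value outside its range is refused whole. The fingers move at their own pace and stop on an object; the grip force is fixed at half the most. Time passes only in rows, so rows that do not move let the fingers close, or fill a call up. It gives the time, the measured TCP pose, the force and the opening at its end, in the units of the state.
- bot.get_obs(): the state, without advancing time (a new reading comes with each control period).
- bot.camera(name): name is "side" or "top" or "wrist"; returns (picture, depth): 400x640x3 uint8, blue, green, red; 400x640 float32, m along the optical axis (not along the pixel's ray), 0 where there is no reading.
- bot.camera_params(name): a dict with "camera_matrix" (3x3 intrinsics, pixels), "rvec" (rotation vector, rad) and "tvec" (3), from world to camera coordinates, as OpenCV has them; the wrist camera has in their place "T_tool_cam" (4x4, takes a point from camera to tool coordinates, whose origin is the TCP and whose axes are the tool frame's). Camera axes: x right, y down, z forward; pixel columns grow to the right and rows downward; lengths in m; the calibration is good to about 2 mm. A picture is of the moment at which its call begins: read the wrist's pose just before it. camera_params takes no time and is no camera call.
- bot.job_done(): hands the job in, once; it reports no verdict.
The state is a dict: "clock": time; "joint_pos": joint angles; "joint_vel": joint speeds; "tau": joint torques, N m; "eef_pos": TCP position; "tool_rot": TCP orientation; "ft_force": force on the tool from outside, world axes, zero at the start; "ft_torque": the same for the moment, N m; "grip_width": finger opening in m.
Only numpy, scipy, OpenCV 4.12 (cv2) and the standard library are available. Lean on these libraries where they do the work, as an engineer would, in place of code of your own. Each camera call takes 0.05 s, during which the arm holds its last target. There are 200 camera calls.

### The job

Prime the chassis-lubrication set that is bolted up on the workbench: with the fingertips, push the hand pump's black palm knob down and let it spring back up, in full strokes, again and again until the indicator pin on the side of the distributor block has come fully out. Leave the plunger up, do not touch the pin itself, and pick up or shift nothing else on the bench.

Things in the scene. Friction and masses are not known exactly. Their poses are not given: they have to be found in the camera images.
- lube_set: the lubrication set, one unit fixed to the bench: dark steel base plate 120 mm (x) by 295 mm (y, -160 to +135 mm), 8 mm thick; on it in a row along y the white reservoir with black cap (84 mm across, top at 141 mm, y = +86 mm), the aluminium hand pump (84 mm across its foot, y = 0) and the steel distributor block. Origin on the bench under the plunger's axis, z up
- distributor (a point): centre of the top of the steel distributor block: five bolted slices, 72 (x) by 50 (y) by 46 mm, top 69 mm above the bench, with small black-capped brass fittings up to 86 mm; at x = -10, y = -86 mm of the set, joined to the pump by a bent steel feed pipe up to 100 mm high
- pump_knob: the pump's black palm knob: a flat-topped disc 48 mm across and 14 mm thick on a 38 mm skirt, with a bare coil spring under it; the highest part of the set, nothing near it is taller. Origin at the centre of its top face, 178 mm above the bench with the plunger up; it moves straight down by up to 25 mm
- plunger (a joint): how far the plunger is pressed, in m: 0 = up, 0.025 = hard bottom stop (it need not be reached). A stroke counts as full when it goes 17 mm or more down and then comes back to within 4 mm of the top. The return spring takes 6 N to start and, with the pumping effort, 11 to 16 N when down; let go, it comes up by itself
- indicator (a joint): how far the indicator pin stands out, in m: starts between 0 and 0.005, stops at 0.024, counts as fully out from 0.021. Each full stroke feeds it out by about 3.4 mm on the way down (the first may differ), a short one by less or nothing; on the upstroke it stays. Once it is out, more strokes only bypass inside the pump
- indicator_pin: steel pin 9 mm across that slides out level, towards -y of the set, from a brass bush on the distributor's -y face, 46 mm above the bench. Origin at the centre of its free tip: at joint value 0 at x = -10, y = -126 mm of the set, 3 mm proud of the bush. A dark ring round its root, 20.5 to 24 mm behind the tip, clears the bush only when the pin is fully out
- spanner: bystander: combination spanner, 170 mm long and 8 mm thick, lying on the bench on the robot's side of the base plate; origin at the middle of its underside, x along it
- plug_box: bystander: open brown cardboard tray of old spark plugs, 85 x 70 x 30 mm, on the bench just beyond the base plate; origin at the centre of its underside
- socket: bystander: steel socket standing on the bench just beyond the base plate, 33 mm across and 40 mm tall; origin at the centre of its underside
- spray_can: bystander: spray can, 62 mm across and about 175 mm tall, standing to one side of the bench; origin at the centre of its underside
- paste_jar: bystander: black paste jar with steel lid, 86 mm across and 104 mm tall, standing to one side; origin at the centre of its underside
- oil_filter: bystander: white spin-on oil filter, 76 mm across and 94 mm tall, standing to one side; origin at the centre of its underside
- tape_roll: bystander: grey roll of tape lying flat, 100 mm across, 48 mm high, 76 mm bore; origin at the centre of its underside

How it is judged:
On the way, in this order (a step that is already met when the one before it is completed fails the run):
1. first full stroke: the fingers hold the plunger at least 17 mm down (value of joint plunger above 0.017 m and contact force between the fingers and pump_knob above 1 N).
2. the plunger has sprung back up (within 4 mm) after the first stroke (value of joint plunger below 0.004 m).
3. second full stroke: the fingers hold the plunger at least 17 mm down (all of step 1).
4. the plunger has sprung back up (within 4 mm) after the second stroke (value of joint plunger below 0.004 m).
5. third full stroke: the fingers hold the plunger at least 17 mm down (all of step 3).
6. the plunger has sprung back up (within 4 mm) after the third stroke (value of joint plunger below 0.004 m).
7. the indicator pin is fully out (21 mm or more of its 24 mm) (value of joint indicator above 0.021 m), for 0.2 s.
At the end, for the whole second after the job is handed in: The indicator pin stands at least 21 mm out, the plunger is back up (within 3 mm) and still, and every bystander is upright within 30 mm of where it began (value of joint indicator above 0.021 m and value of joint plunger below 0.003 m and velocity of joint plunger below 0.01 m/s and not (distance of any of spanner, plug_box, socket, spray_can, paste_jar, oil_filter, tape_roll from where it was at the start of the episode above 0.03 m or angle between any of spanner, plug_box, socket, spray_can, paste_jar, oil_filter, tape_roll's own z axis and vertical above 0.5 rad)); the robot touches nothing.
It fails at once if the indicator pin is touched by the fingers or the arm (contact force between any of the fingers, the arm and indicator_pin above 1 N).
It fails at once if a bystander is lifted, tipped or shifted by more than 30 mm (distance of any of spanner, plug_box, socket, spray_can, paste_jar, oil_filter, tape_roll from where it was at the start of the episode above 0.03 m or angle between any of spanner, plug_box, socket, spray_can, paste_jar, oil_filter, tape_roll's own z axis and vertical above 0.5 rad).
It also fails if it takes over 51 s, if anything falls off the work surface, if the arm or the gripper's body presses on something with over 40 N, if the wrist force passes 120 N, or if a joint passes its speed limit or range.

## Working session

There is one attempt and no reset: what is moved stays moved. The work goes in short steps, Python scripts to look and compute and a tool call to move; the robot and the scene stay as the last step left them, time stands still between calls to the robot, and variables do not carry over. Pictures are saved under pics/ and viewed, about 8 in all and at most 12, crops included, and the job is handed in when it is done.

Besides the shell and the picture viewer there is one more tool, called after ">>>" by a JSON object that holds its "api" and its "payload", one argument or row to a line. move_arm: Moves the arm, as the interface text tells. Its arguments: {"type":"object","properties":{"increments":{"type":"array"}},"required":["increments"]}

```bash
mkdir -p pics
cat > h.py <<'E'
import numpy as np, cv2
from workcell import bot
from scipy.spatial.transform import Rotation as R
def cam(n):
    p=bot.camera_params(n); im,d=bot.camera(n); K=np.array(p["camera_matrix"])
    if n=="wrist":
        o=bot.get_obs(); W=np.eye(4); W[:3,:3]=R.from_quat(o["tool_rot"]).as_matrix(); W[:3,3]=o["eef_pos"]; T=W@np.array(p["T_tool_cam"])
    else:
        r=cv2.Rodrigues(np.array(p["rvec"],float))[0]; T=np.eye(4); T[:3,:3]=r.T; T[:3,3]=-r.T@np.array(p["tvec"],float).ravel()
    return im,d,K,T
def pts(d,K,T):
    v,u=np.mgrid[:d.shape[0],:d.shape[1]]
    P=np.stack([(u-K[0,2])/K[0,0]*d,(v-K[1,2])/K[1,1]*d,d],-1)
    return P@T[:3,:3].T+T[:3,3]
E
python3 - <<'E'
from h import *
for n in("top","side"):
    im,d,K,T=cam(n); P=pts(d,K,T); cv2.imwrite(f"pics/{n}1.png",im); np.save(n+"P.npy",P)
    print(n,"cam at",T[:3,3].round(3))
    z=P[...,2]; m=((z>.165)&(z<.195)&(d>0)).astype(np.uint8)
    c,l,s,g=cv2.connectedComponentsWithStats(m)
    for i in range(1,c):
        if s[i,4]>60:
            q=P[l==i]; print(s[i],q.min(0).round(3),q.max(0).round(3),np.median(q,0).round(3))
print(bot.get_obs())
E
```

```text
top cam at [0.52  0.016 1.157]
[535 176  15 101 667] [ 0.389 -0.58   0.165] [ 0.648 -0.561  0.195] [ 0.518 -0.572  0.184]
[366 229  18  18 266] [ 0.471 -0.162  0.169] [ 0.515 -0.117  0.182] [ 0.493 -0.138  0.178]
[471 262  24  23 413] [ 0.369 -0.449  0.165] [ 0.425 -0.392  0.179] [ 0.395 -0.418  0.174]
[ 49 377  25  23 346] [0.095 0.631 0.165] [0.15  0.692 0.171] [0.121 0.661 0.167]
side cam at [ 0.178 -0.711  0.99 ]
[253   0  66  20 364] [0.844 1.295 0.165] [1.155 1.546 0.195] [0.955 1.311 0.18 ]
[ 427    0  213  119 1603] [ 1.794 -0.147  0.165] [1.825 1.191 0.195] [1.809 0.302 0.18 ]
[193   7  62  24 350] [0.517 1.294 0.165] [0.777 1.583 0.195] [0.62  1.31  0.181]
[138  29  44  14 269] [0.198 1.298 0.165] [0.393 1.369 0.195] [0.293 1.31  0.18 ]
[323 226  18  16 217] [ 0.47  -0.169  0.166] [ 0.516 -0.121  0.183] [ 0.491 -0.148  0.178]
[107 261  53  22 398] [-0.062 -0.067  0.165] [ 0.055 -0.01   0.195] [-0.    -0.056  0.177]
[337 326  27  29 569] [ 0.367 -0.453  0.165] [ 0.425 -0.395  0.18 ] [ 0.395 -0.427  0.175]
{'clock': 0.1, 'joint_pos': array([1.33296237e+00, 2.41338279e-01, 3.87232687e-03, 1.33520770e+00,
       2.43562463e-06, 1.57080312e+00]), 'joint_vel': array([ 0.00113169, -0.00311957,  0.00328737,  0.0007289 , -0.00078022,
       -0.00043853]), 'tau': array([-2.76560431e-04, -3.73137045e+01,  2.53010076e+01,  1.08621755e-02,
       -6.28159728e-05, -2.81337535e-06]), 'eef_pos': array([0.11766586, 0.48537897, 0.23050677]), 'tool_rot': array([ 0.70277133, -0.0839709 ,  0.08381171, -0.70145345]), 'ft_force': array([ 0.09718007, -0.08823704, -0.30058658]), 'ft_torque': array([ 0.0078337 , -0.00702975, -0.01820219]), 'grip_width': 0.08559389099918738}
```

Run:
```python
from h import *
a=cv2.imread("pics/top1.png"); b=cv2.imread("pics/side1.png")
cv2.imwrite("pics/v1.png",a)
cv2.imwrite("pics/v2.png",cv2.resize(b[180:380,220:480],None,fx=3,fy=3,interpolation=cv2.INTER_CUBIC))
o=bot.get_obs();M=R.from_quat(o["tool_rot"]).as_matrix();print(M.round(3))
print(M.T@(np.array([.493,-.140,.24])-o["eef_pos"]))
```

```text
[[ 0.972 -0.     0.236]
 [-0.236 -0.002  0.972]
 [-0.    -1.    -0.002]]
[ 0.51211031 -0.00851948 -0.51936032]
```

View pics/v1.png

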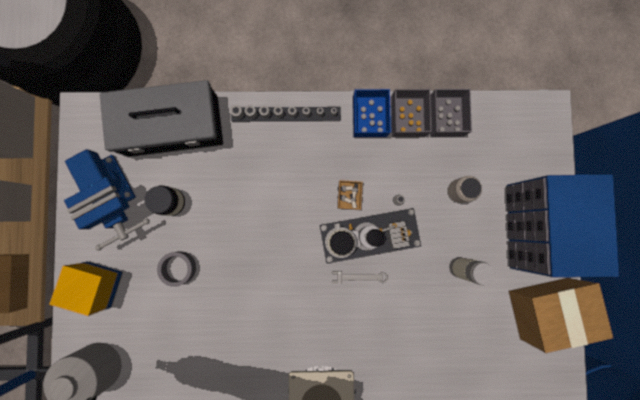

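View pics/v2.png

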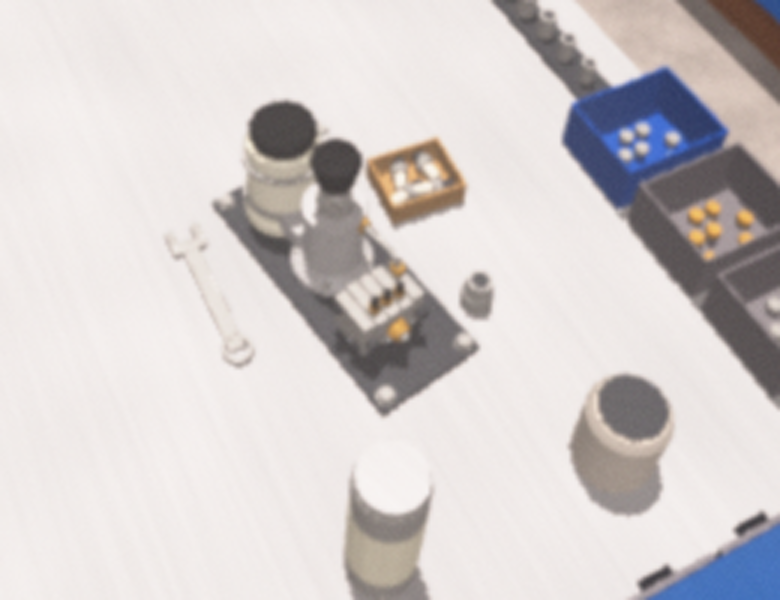

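The top view shows the knob at px (375,238), the reservoir at (341,242) and the distributor at (402,234), with the spanner at (360,277). The side view confirms the same layout: the knob is the tallest part and the pin bush faces -y. I take the knob centre as about (0.493, -0.142, 0.178). I'll swing round on an arc at about 0.23 m height with the fingers shut.

>>> {"api": "move_arm", "payload": {
  "increments": [
    {"grip":1,"linear":[0.25,0,-0.01],"twist":0.05},
    {"grip":1,"linear":[0.25,0,-0.01],"twist":0.05},
    {"grip":1,"linear":[0.25,0,-0.01],"twist":0.05},
    {"grip":1,"linear":[0.25,0,-0.01],"twist":0.05},
    {"grip":1,"linear":[0.25,0,-0.01],"twist":0.05}
  ]
}}

```text
clock: 0.6
eef_pos: [0.3362, 0.3732, 0.2274]
tool_rot: [0.661, -0.256, 0.255, -0.658]
ft_force: [0.7, 0.2, 0.1]
grip_width: 0.0121
```

>>> {"api": "move_arm", "payload": {
  "increments": [
    {"grip":1,"linear":[0.25,0,-0.01],"twist":0.05},
    {"grip":1,"linear":[0.25,-0.01,-0.01],"twist":0.05},
    {"grip":1,"linear":[0.25,-0.01,-0.01],"twist":0.05},
    {"grip":1,"linear":[0.25,-0.01,-0.01],"twist":0.05},
    {"grip":1,"linear":[0.25,-0.01,-0.01],"twist":0.05}
  ]
}}

```text
clock: 1.1
eef_pos: [0.4727, 0.1668, 0.2322]
tool_rot: [0.574, -0.418, 0.416, -0.568]
ft_force: [0.3, 0.7, -0.2]
grip_width: -0.0
```

>>> {"api": "move_arm", "payload": {
  "increments": [
    {"grip":1,"linear":[0.25,0,-0.01],"twist":0.05},
    {"grip":1,"linear":[0.25,0,-0.01],"twist":0.05},
    {"grip":1,"linear":[0.2,0,-0.01],"twist":0.04},
    {"grip":1,"linear":[0,0,0],"twist":0},
    {"grip":1,"linear":[0,0,0],"twist":0}
  ]
}}

```text
clock: 1.6
eef_pos: [0.4966, 0.0214, 0.2304]
tool_rot: [0.506, -0.499, 0.498, -0.497]
ft_force: [-0.3, -0.7, 0.2]
grip_width: -0.0001
```

```bash
cat > g.py <<'E'
from h import *
import sys
o=bot.get_obs();M=R.from_quat(o["tool_rot"]).as_matrix()
print(o["clock"],o["eef_pos"].round(4),o["joint_pos"].round(2),o["ft_force"].round(1)); t=np.array([.493,-.143,.186])
print((M.T@(t-o["eef_pos"])/.2).round(3))
E
python3 g.py
```

```text
1.6 [0.4966 0.0214 0.2304] [ 0.05  0.24  0.01  1.34 -0.01  1.61] [-0.3 -0.7  0.2]
[ 0.82   0.228 -0.021]
```

>>> {"api": "move_arm", "payload": {
  "increments": [
    {"grip":1,"linear":[0.2,0,-0.005],"twist":0},
    {"grip":1,"linear":[0.2,0,-0.005],"twist":0},
    {"grip":1,"linear":[0.2,0,-0.005],"twist":0},
    {"grip":1,"linear":[0.2,0,-0.005],"twist":0},
    {"grip":1,"linear":[0,0,0],"twist":0}
  ]
}}

```text
clock: 2.1
eef_pos: [0.4955, -0.1359, 0.2299]
tool_rot: [0.51, -0.496, 0.492, -0.502]
ft_force: [-0.8, 0.3, 0.1]
grip_width: -0.0
```

```bash
python3 g.py
python3 - <<'E'
from h import *
im,d,K,T=cam("wrist");P=pts(d,K,T);z=P[...,2];m=(z>.17)&(z<.186)&(d>0)&(abs(P[...,0]-.493)<.06)&(abs(P[...,1]+.143)<.06)
q=P[m];print(len(q),q.min(0),q.max(0),np.median(q,0));cv2.imwrite("pics/w1.png",im)
im,*_=cam("side");cv2.imwrite("pics/s2.png",cv2.resize(im[150:350,220:480],None,fx=3,fy=3))
E
```

```text
2.1 [ 0.4955 -0.1359  0.2299] [-0.26  0.28  0.05  1.35 -0.01  1.28] [-0.8  0.3  0.1]
[ 0.034  0.22  -0.011]
3072 [ 0.47105834 -0.15592984  0.17003522] [ 0.51834962 -0.11600697  0.18086574] [ 0.49449685 -0.13429232  0.17833155]
```

View pics/w1.png

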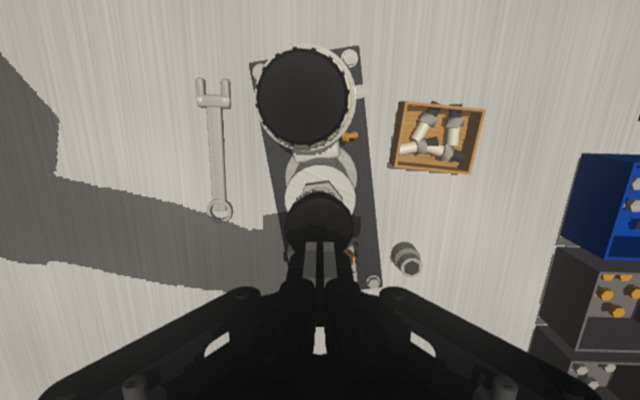

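View pics/s2.png

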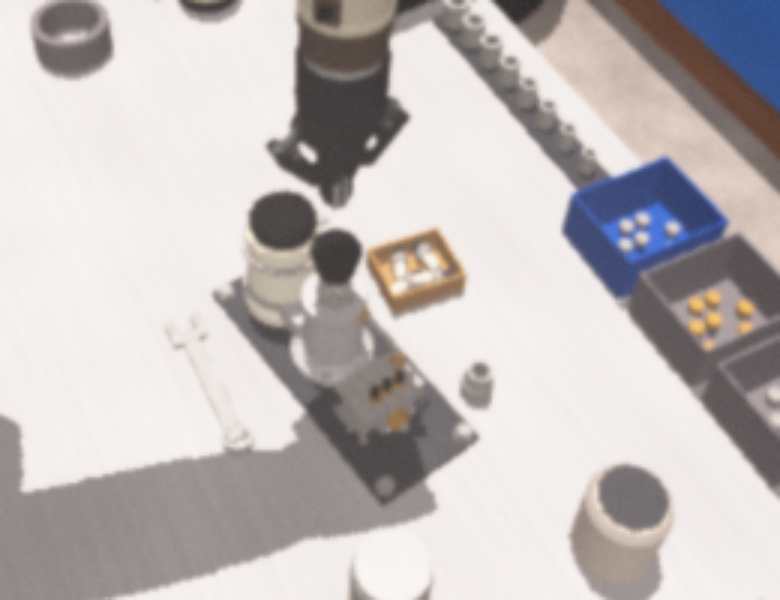

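The wrist picture shows the closed fingertips over the knob at (319,225). The knob's centre comes out near (0.494, -0.140), so I only need to shift about 5 mm towards -y and come down to just above it.

>>> {"api": "move_arm", "payload": {
  "increments": [
    {"grip":1,"linear":[0.025,0.05,-0.008],"twist":0},
    {"grip":1,"linear":[0,0.1,0],"twist":0},
    {"grip":1,"linear":[0,0.05,0],"twist":0},
    {"grip":1,"linear":[0,0,0],"twist":0},
    {"grip":1,"linear":[0,0,0],"twist":0}
  ]
}}

```text
clock: 2.7
eef_pos: [0.4935, -0.1313, 0.187]
tool_rot: [0.514, -0.493, 0.487, -0.506]
ft_force: [0.8, -0.6, -1.3]
grip_width: 0.0005
```

>>> {"api": "move_arm", "payload": {
  "increments": [
    {"grip":1,"linear":[0.04,0,0],"twist":0},
    {"grip":1,"linear":[0,0,0],"twist":0},
    {"grip":1,"linear":[0,0,0],"twist":0},
    {"grip":1,"linear":[0,0,0],"twist":0},
    {"grip":1,"linear":[0,0,0],"twist":0}
  ]
}}

```text
clock: 3.2
eef_pos: [0.4954, -0.14, 0.1893]
tool_rot: [0.513, -0.492, 0.488, -0.507]
ft_force: [-0.7, 0.4, 1.0]
grip_width: 0.0
```

Positioned 11 mm above the knob. First press, to about 21 mm down (z about 0.157).

>>> {"api": "move_arm", "payload": {
  "increments": [
    {"grip":1,"linear":[0,0.05,0],"twist":0},
    {"grip":1,"linear":[0,0.05,0],"twist":0},
    {"grip":1,"linear":[0,0.04,0],"twist":0},
    {"grip":1,"linear":[0,0.02,0],"twist":0},
    {"grip":1,"linear":[0,0,0],"twist":0}
  ]
}}

```text
clock: 3.7
eef_pos: [0.4964, -0.1404, 0.1614]
tool_rot: [0.512, -0.489, 0.491, -0.508]
ft_force: [-2.1, 1.2, 8.5]
grip_width: -0.0
```

>>> {"api": "move_arm", "payload": {
  "increments": [
    {"grip":1,"linear":[0,0.025,0],"twist":0},
    {"grip":1,"linear":[0,0.01,0],"twist":0},
    {"grip":1,"linear":[0,0,0],"twist":0},
    {"grip":1,"linear":[0,0,0],"twist":0},
    {"grip":1,"linear":[0,0,0],"twist":0}
  ]
}}

```text
clock: 4.2
eef_pos: [0.4963, -0.1404, 0.1602]
tool_rot: [0.51, -0.487, 0.493, -0.509]
ft_force: [-3.1, 1.0, 9.7]
grip_width: -0.0001
```

It is about 18 mm down and creeping back under the load, so I press deeper.

>>> {"api": "move_arm", "payload": {
  "increments": [
    {"grip":1,"linear":[0,0.02,0],"twist":0},
    {"grip":1,"linear":[0,0.02,0],"twist":0},
    {"grip":1,"linear":[0,0.02,0],"twist":0},
    {"grip":1,"linear":[0,0.015,0],"twist":0},
    {"grip":1,"linear":[0,0.01,0],"twist":0}
  ]
}}

```text
clock: 4.7
eef_pos: [0.4964, -0.1404, 0.153]
tool_rot: [-0.509, 0.484, -0.496, 0.511]
ft_force: [-5.8, 0.3, 14.6]
grip_width: -0.0001
```

>>> {"api": "move_arm", "payload": {
  "increments": [
    {"grip":1,"linear":[0,-0.05,0],"twist":0},
    {"grip":1,"linear":[0,-0.06,0],"twist":0},
    {"grip":1,"linear":[0,-0.05,0],"twist":0},
    {"grip":1,"linear":[0,0,0],"twist":0},
    {"grip":1,"linear":[0,0,0],"twist":0}
  ]
}}

```text
clock: 5.2
eef_pos: [0.4963, -0.1403, 0.1864]
tool_rot: [-0.508, 0.482, -0.497, 0.512]
ft_force: [0.3, -0.5, -1.0]
grip_width: 0.0001
```

```bash
cat >> g.py <<'E'
print("yaxis",M[:,1].round(3))
im,d,K,T=cam("side");P=pts(d,K,T);cv2.imwrite(sys.argv[1],cv2.resize(im[215:335,290:410],None,fx=5,fy=5,interpolation=cv2.INTER_CUBIC))
E
python3 g.py pics/s3.png
```

```text
5.2 [ 0.4963 -0.1403  0.1864] [-0.27  0.28 -0.06  1.21 -0.01  1.26] [ 0.3 -0.5 -1. ]
[ 0.013  0.002 -0.017]
yaxis [ 0.019 -0.011 -1.   ]
```

View pics/s3.png

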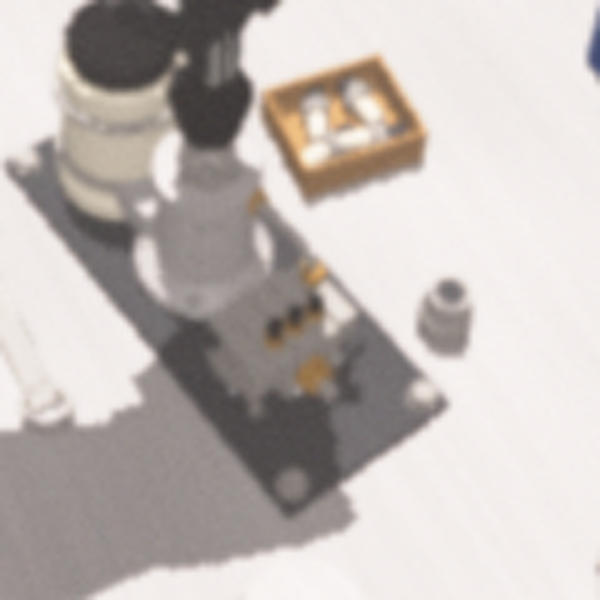

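The fingers are clear of the knob (force about 0), and the plunger is up. The picture shows the bush at (315,373), too coarse to read the pin yet. Second stroke.

>>> {"api": "move_arm", "payload": {
  "increments": [
    {"grip":1,"linear":[0,0.05,0],"twist":0},
    {"grip":1,"linear":[0,0.05,0],"twist":0},
    {"grip":1,"linear":[0,0.045,0],"twist":0},
    {"grip":1,"linear":[0,0.03,0],"twist":0},
    {"grip":1,"linear":[0,0.02,0],"twist":0}
  ]
}}

```text
clock: 5.75
eef_pos: [0.4974, -0.1406, 0.1528]
tool_rot: [-0.507, 0.48, -0.499, 0.513]
ft_force: [-15.2, 4.5, 46.7]
grip_width: 0.0
```

Hit the bottom stop at z = 0.153, so depth is calibrated. I'll press slightly less from now on.

>>> {"api": "move_arm", "payload": {
  "increments": [
    {"grip":1,"linear":[-0.005,-0.05,-0.01],"twist":0},
    {"grip":1,"linear":[0,-0.06,0],"twist":0},
    {"grip":1,"linear":[0,-0.05,0],"twist":0},
    {"grip":1,"linear":[0,0,0],"twist":0},
    {"grip":1,"linear":[0,0,0],"twist":0}
  ]
}}

```text
clock: 6.25
eef_pos: [0.4962, -0.1402, 0.1855]
tool_rot: [-0.506, 0.478, -0.501, 0.514]
ft_force: [0.1, 0.9, -0.3]
grip_width: 0.0002
```

>>> {"api": "move_arm", "payload": {
  "increments": [
    {"grip":1,"linear":[0,0.05,0],"twist":0},
    {"grip":1,"linear":[0,0.05,0],"twist":0},
    {"grip":1,"linear":[0,0.04,0],"twist":0},
    {"grip":1,"linear":[0,0.025,0],"twist":0},
    {"grip":1,"linear":[0,0.015,0],"twist":0}
  ]
}}

```text
clock: 6.75
eef_pos: [0.4973, -0.1406, 0.1528]
tool_rot: [-0.505, 0.477, -0.502, 0.514]
ft_force: [-12.3, 3.5, 40.4]
grip_width: -0.0
```

Still lightly bottoming; reducing a little more.

>>> {"api": "move_arm", "payload": {
  "increments": [
    {"grip":1,"linear":[-0.005,-0.05,-0.01],"twist":0},
    {"grip":1,"linear":[0,-0.06,0],"twist":0},
    {"grip":1,"linear":[0,-0.05,0],"twist":0},
    {"grip":1,"linear":[0,0,0],"twist":0},
    {"grip":1,"linear":[0,0,0],"twist":0}
  ]
}}

```text
clock: 7.25
eef_pos: [0.4956, -0.14, 0.1839]
tool_rot: [-0.505, 0.476, -0.504, 0.515]
ft_force: [0.4, -0.2, -0.0]
grip_width: 0.0002
```

>>> {"api": "move_arm", "payload": {
  "increments": [
    {"grip":1,"linear":[0,0.05,0],"twist":0},
    {"grip":1,"linear":[0,0.05,0],"twist":0},
    {"grip":1,"linear":[0,0.035,0],"twist":0},
    {"grip":1,"linear":[0,0.02,0],"twist":0},
    {"grip":1,"linear":[0,0.01,0],"twist":0}
  ]
}}

```text
clock: 7.75
eef_pos: [0.4967, -0.1403, 0.153]
tool_rot: [-0.504, 0.475, -0.505, 0.515]
ft_force: [-6.9, 2.5, 25.6]
grip_width: 0.0001
```

>>> {"api": "move_arm", "payload": {
  "increments": [
    {"grip":1,"linear":[-0.005,-0.05,-0.01],"twist":0},
    {"grip":1,"linear":[0,-0.06,0],"twist":0},
    {"grip":1,"linear":[0,-0.05,0],"twist":0},
    {"grip":1,"linear":[0,0,0],"twist":0},
    {"grip":1,"linear":[0,0,0],"twist":0}
  ]
}}

```text
clock: 8.25
eef_pos: [0.4951, -0.1398, 0.1834]
tool_rot: [-0.504, 0.474, -0.506, 0.516]
ft_force: [0.1, 0.2, 0.6]
grip_width: 0.0003
```

>>> {"api": "move_arm", "payload": {
  "increments": [
    {"grip":1,"linear":[0,0.05,0],"twist":0},
    {"grip":1,"linear":[0,0.05,0],"twist":0},
    {"grip":1,"linear":[0,0.035,0],"twist":0},
    {"grip":1,"linear":[0,0.02,0],"twist":0},
    {"grip":1,"linear":[0,0.01,0],"twist":0}
  ]
}}

```text
clock: 8.75
eef_pos: [0.4962, -0.1401, 0.153]
tool_rot: [-0.503, 0.473, -0.507, 0.516]
ft_force: [-9.7, 2.0, 27.5]
grip_width: 0.0001
```

>>> {"api": "move_arm", "payload": {
  "increments": [
    {"grip":1,"linear":[-0.005,-0.05,-0.01],"twist":0},
    {"grip":1,"linear":[0,-0.06,0],"twist":0},
    {"grip":1,"linear":[0,-0.05,0],"twist":0},
    {"grip":1,"linear":[0,0,0],"twist":0},
    {"grip":1,"linear":[0,0,0],"twist":0}
  ]
}}

```text
clock: 9.25
eef_pos: [0.4945, -0.1395, 0.1838]
tool_rot: [-0.503, 0.471, -0.509, 0.517]
ft_force: [0.2, -0.6, 0.0]
grip_width: 0.0004
```

```bash
python3 g.py pics/s4.png
```

```text
9.25 [ 0.4945 -0.1395  0.1838] [-0.27  0.25 -0.11  1.15 -0.01  1.26] [ 0.2 -0.6  0. ]
[ 0.017 -0.011 -0.008]
yaxis [ 0.052 -0.023 -0.998]
```

View pics/s4.png

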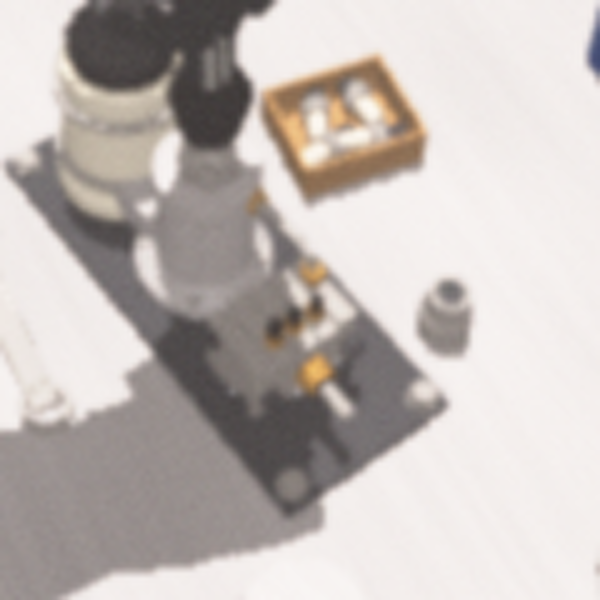

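After five strokes the pin stands well out at (335,395) but the dark ring isn't visible yet. I'll do three more; surplus strokes just bypass.

>>> {"api": "move_arm", "payload": {
  "increments": [
    {"grip":1,"linear":[0,0.05,0],"twist":0},
    {"grip":1,"linear":[0,0.05,0],"twist":0},
    {"grip":1,"linear":[0,0.035,0],"twist":0},
    {"grip":1,"linear":[0,0.02,0],"twist":0},
    {"grip":1,"linear":[0,0.01,0],"twist":0}
  ]
}}

```text
clock: 9.8
eef_pos: [0.4956, -0.1398, 0.1531]
tool_rot: [-0.502, 0.47, -0.509, 0.517]
ft_force: [-6.6, 2.0, 21.4]
grip_width: 0.0002
```

>>> {"api": "move_arm", "payload": {
  "increments": [
    {"grip":1,"linear":[0,-0.05,0],"twist":0},
    {"grip":1,"linear":[0,-0.06,0],"twist":0},
    {"grip":1,"linear":[0,-0.05,0],"twist":0},
    {"grip":1,"linear":[0,0,0],"twist":0},
    {"grip":1,"linear":[0,0,0],"twist":0}
  ]
}}

```text
clock: 10.3
eef_pos: [0.4944, -0.1394, 0.1838]
tool_rot: [-0.502, 0.47, -0.51, 0.517]
ft_force: [-0.2, -0.2, -1.1]
grip_width: 0.0002
```

>>> {"api": "move_arm", "payload": {
  "increments": [
    {"grip":1,"linear":[0,0.05,0],"twist":0},
    {"grip":1,"linear":[0,0.05,0],"twist":0},
    {"grip":1,"linear":[0,0.035,0],"twist":0},
    {"grip":1,"linear":[0,0.02,0],"twist":0},
    {"grip":1,"linear":[0,0.01,0],"twist":0}
  ]
}}

```text
clock: 10.8
eef_pos: [0.4956, -0.1397, 0.155]
tool_rot: [-0.501, 0.469, -0.511, 0.518]
ft_force: [-5.7, 1.5, 17.2]
grip_width: -0.0
```

>>> {"api": "move_arm", "payload": {
  "increments": [
    {"grip":1,"linear":[0,-0.05,0],"twist":0},
    {"grip":1,"linear":[0,-0.06,0],"twist":0},
    {"grip":1,"linear":[0,-0.05,0],"twist":0},
    {"grip":1,"linear":[0,0,0],"twist":0},
    {"grip":1,"linear":[0,0,0],"twist":0}
  ]
}}

```text
clock: 11.3
eef_pos: [0.4936, -0.1391, 0.1848]
tool_rot: [-0.501, 0.469, -0.51, 0.518]
ft_force: [0.8, -0.5, -0.2]
grip_width: 0.0001
```

>>> {"api": "move_arm", "payload": {
  "increments": [
    {"grip":1,"linear":[0,0.05,0],"twist":0},
    {"grip":1,"linear":[0,0.05,0],"twist":0},
    {"grip":1,"linear":[0,0.035,0],"twist":0},
    {"grip":1,"linear":[0,0.02,0],"twist":0},
    {"grip":1,"linear":[0,0.01,0],"twist":0}
  ]
}}

```text
clock: 11.8
eef_pos: [0.4948, -0.1394, 0.1556]
tool_rot: [-0.501, 0.468, -0.511, 0.519]
ft_force: [-4.4, 1.1, 17.4]
grip_width: -0.0001
```

>>> {"api": "move_arm", "payload": {
  "increments": [
    {"grip":1,"linear":[0,-0.05,0],"twist":0},
    {"grip":1,"linear":[0,-0.1,0],"twist":0},
    {"grip":1,"linear":[0,-0.2,0],"twist":0},
    {"grip":1,"linear":[0,-0.1,0],"twist":0},
    {"grip":1,"linear":[0,0,0],"twist":0}
  ]
}}

```text
clock: 12.3
eef_pos: [0.4885, -0.1371, 0.2429]
tool_rot: [-0.501, 0.469, -0.51, 0.518]
ft_force: [-0.0, 0.5, -0.3]
grip_width: -0.0001
```

```bash
sed -i 's/290:410\],None,fx=5,fy=5/290:410],None,fx=5,fy=5/' g.py; python3 g.py pics/s5.png
python3 - <<'E'
from h import *
im,d,K,T=cam("side");P=pts(d,K,T);m=(abs(P[...,0]-.495)<.026)&(abs(P[...,1]+.143)<.03)&(P[...,2]>.165)&(P[...,2]<.19);q=P[m];print(len(q),np.median(q,0))
v,u=np.mgrid[285:302,348:364];print(P[285:302:2,350:362:2].round(3)[...,:].tolist().__len__())
Q=P[280:305,345:368];k=(Q[...,2]>.03)&(Q[...,2]<.065);print(Q[k].min(0),Q[k].max(0))
E
```

```text
12.3 [ 0.4885 -0.1371  0.2429] [-0.27  0.2  -0.02  1.29 -0.01  1.26] [-0.   0.5 -0.3]
[0.023 0.286 0.005]
yaxis [ 0.058 -0.023 -0.998]
217 [ 0.49113371 -0.14751018  0.17752702]
9
[ 0.47624885 -0.29335679  0.0300728 ] [ 0.53583948 -0.24286941  0.06475709]
```

View pics/s5.png

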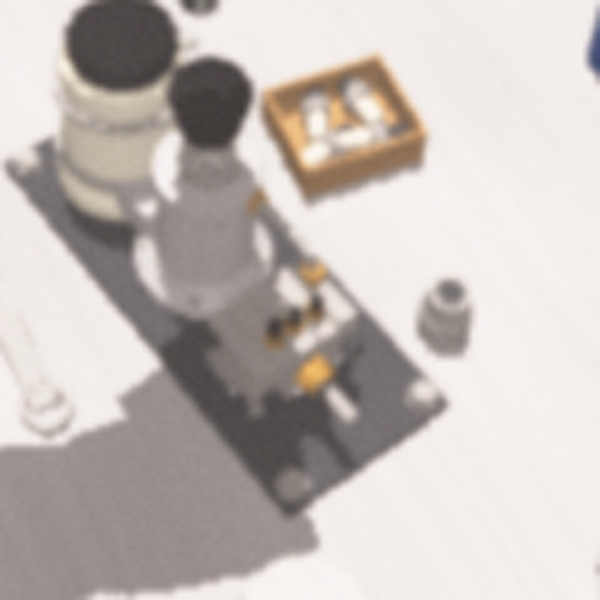

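The pin tip is now at (350,418) with the plunger up (knob top 0.1775). To read the ring I'll move past the set at about 0.24 m height and look with the wrist camera.

>>> {"api": "move_arm", "payload": {
  "increments": [
    {"grip":1,"linear":[0.15,0,0.02],"twist":0},
    {"grip":1,"linear":[0.2,0,0.03],"twist":0},
    {"grip":1,"linear":[0.2,0,0.03],"twist":0},
    {"grip":1,"linear":[0.2,0,0.03],"twist":0},
    {"grip":1,"linear":[0.2,0,0.03],"twist":0}
  ]
}}

```text
clock: 12.9
eef_pos: [0.5196, -0.3235, 0.2316]
tool_rot: [-0.506, 0.476, -0.499, 0.518]
ft_force: [1.4, 0.6, -1.0]
grip_width: -0.0001
```

>>> {"api": "move_arm", "payload": {
  "increments": [
    {"grip":1,"linear":[0.1,0,0],"twist":0},
    {"grip":1,"linear":[0.1,0,0],"twist":0},
    {"grip":1,"linear":[0,0,0],"twist":0},
    {"grip":1,"linear":[0,0,0],"twist":0},
    {"grip":1,"linear":[0,0,0],"twist":0}
  ]
}}

```text
clock: 13.4
eef_pos: [0.5169, -0.3675, 0.2152]
tool_rot: [-0.506, 0.485, -0.493, 0.515]
ft_force: [-0.3, -0.5, 0.5]
grip_width: -0.0001
```

Run:
```python
from h import *
im,d,K,T=cam("wrist");P=pts(d,K,T);np.save("wP.npy",P);cv2.imwrite("pics/w2full.png",im)
# pixel of bush approx
w=T[:3,:3].T@(np.array([.507,-.285,.046])-T[:3,3]);u,v=(K@w/w[2])[:2];print(u,v,T[:3,3])
u,v=int(np.clip(u,70,570)),int(np.clip(v,70,330));print(u,v)
cv2.imwrite("pics/w2.png",cv2.resize(im[v-70:v+70,u-70:u+70],None,fx=4,fy=4,interpolation=cv2.INTER_CUBIC))
```

```text
309.491615188267 97.1333184133871 [ 0.51183013 -0.29486584  0.35868306]
309 97
```

View pics/w2.png

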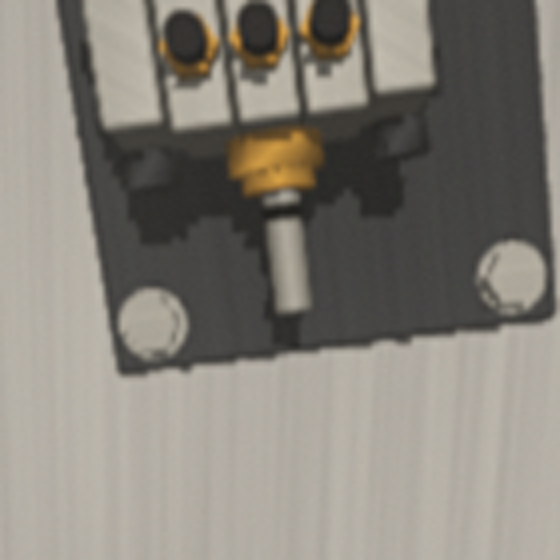

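The dark ring at (285,210) is fully clear of the brass bush, with bare steel showing behind it, so the pin is fully out. The arm is clear of everything, so I'm handing in.

```bash
python3 -c "
from workcell import bot
o=bot.get_obs();print(o['clock'],o['ft_force'],o['joint_vel'].round(3));print(bot.job_done())"
```

```text
13.45 [0.01780401 0.5419597  0.27605532] [ 0.006 -0.014  0.01   0.008  0.    -0.   ]
the job is handed in; nothing more can be done
None
```

The pump is primed and the job is handed in at 13.45 s of the 51 s allowed. I pressed the knob with the shut fingertips for eight full strokes, each about 22 to 25 mm down, and lifted clear after each one.

**Pin:** the last wrist-camera picture shows the dark ring completely clear of the brass bush. The tip position measured in the side view agrees with a pin about 24 mm out.

**Plunger:** it is back up, with the knob's top measured at 0.1775 m against 0.178 m nominal.

**Arm and bystanders:** the wrist force is about 0 N and the fingers hang free at 0.215 m. In the views I took, the bystanders near the set look unmoved, but I did not re-measure their positions.

**Irregularities:**
- The first stroke paused at about 18 mm before going on to 25 mm.
- Strokes two to five hit the bottom stop, and six reached about the same depth. Wrist force peaked at 47 N, below the 120 N limit.
- The tool tilted about 3° over the strokes, with no visible effect.

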